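# Fetch the culture dish from behind the stain bottles

## Task

The red culture dish in the white staining tray is hemmed in by three stain bottles: first move all three bottles to the blue side tray and leave them standing there, then take the dish and lay it flat and wholly on the round lit plate of the colony counter. After that put every bottle back, standing wholly on the disc of its own colour in the staining tray. Keep bottles and dish upright throughout, and leave the beaker of tubes alone.

Things in the scene. Friction and masses are not known exactly. Their poses are not given: they have to be found in the camera images.
- bottle_violet: violet stain bottle, loose, about 130 g: violet round body 40 mm in diameter and 80 mm high with a white paper band, a short shoulder and a cap, also violet, 28 mm in diameter; 110 mm high in all. Starts upright on the disc of its own colour. Origin: centre of its underside; z up along its axis.
- bottle_amber: amber stain bottle, loose, about 130 g: amber round body 40 mm in diameter and 80 mm high with a white paper band, a short shoulder and a cap, also amber, 28 mm in diameter; 110 mm high in all. Starts upright on the disc of its own colour. Origin: centre of its underside; z up along its axis.
- bottle_green: green stain bottle, loose, about 130 g: green round body 40 mm in diameter and 80 mm high with a white paper band, a short shoulder and a cap, also green, 28 mm in diameter; 110 mm high in all. Starts upright on the disc of its own colour. Origin: centre of its underside; z up along its axis.
- dish: red culture dish with cream dots, loose, about 40 g: 60 mm in diameter, 16 mm high, hemmed in by the three bottles, between the two further discs, 16 mm from the bottles there. It lies on the floor, 4 mm above the bench, of a fixed white tray 170 mm (x) by 220 mm (y) with rims 8 mm high. Origin: centre of its underside; z up.
- disc_violet: fixed violet disc, 64 mm in diameter and 2 mm thick, lying in the white staining tray: home of the violet bottle. Origin: centre of its underside, 4 mm above the bench; its x axis is the tray's, pointing away from the robot within 0.12 rad. One disc (any colour) lies at the tray's near edge, the other two 68 mm further off, 67 mm left and right of it.
- disc_amber: fixed amber disc, 64 mm in diameter and 2 mm thick, lying in the white staining tray: home of the amber bottle. Origin: centre of its underside, 4 mm above the bench; its x axis is the tray's, pointing away from the robot within 0.12 rad. One disc (any colour) lies at the tray's near edge, the other two 68 mm further off, 67 mm left and right of it.
- disc_green: fixed green disc, 64 mm in diameter and 2 mm thick, lying in the white staining tray: home of the green bottle. Origin: centre of its underside, 4 mm above the bench; its x axis is the tray's, pointing away from the robot within 0.12 rad. One disc (any colour) lies at the tray's near edge, the other two 68 mm further off, 67 mm left and right of it.
- side_tray: empty blue tray, fixed, 130 mm (x) by 230 mm (y): the side area. Floor 4 mm thick, rim 4 mm wide and 10 mm high in all; inside 122 by 222 mm. Origin: centre of its underside, on the bench; x points away from the robot within 0.12 rad, y along its long side.
- counter: colony counter, fixed: grey box 50 mm high, 190 mm wide (y), reaching 120 mm from the origin towards the robot and 90 mm away from it. On it a round white lit plate, 84 mm in diameter, ringed in black, its top 54 mm above the bench. Origin: on the bench, straight below the plate's centre; x points away from the robot within 0.12 rad.
- beaker: bystander: glass beaker 72 mm in diameter and 85 mm high holding three blue-capped tubes that rise to about 130 mm, loose, about 350 g, standing on the bench beyond the work. Origin: centre of its underside. Leave it alone.
Not all that is in view belongs to the job. There is more than one size of the disc_green; the one meant has the size given above.

How it is judged:
By the outcome, as a careful person would: the job done as asked, in the order asked, and still so for the second after the job is handed in, with the robot touching nothing.
It also fails if it takes over 144 s, if anything falls off the work surface, if the arm or the gripper's body presses on something with over 40 N, if the wrist force passes 120 N, or if a joint passes its speed limit or range.

## Robot

A 6-joint arm with a two-finger parallel gripper is mounted at the origin on the work surface. World frame = base frame: x ahead of the robot, y to its left, z up, the work surface at z = 0. Lengths are in m, angles in degrees, forces in N, time in s.
With the tool pointing down it reaches from about 0.325 to 0.775 m from the base axis. Payload 5.5 kg.
Tool frame: the origin (TCP) lies at the centre of the arm's flange, where the gripper is bolted on; the fingertips stand 182 mm ahead of it and the grasp point (between the pads) lies 163 mm ahead of it; z points along the fingers, y is the direction in which the jaws open and shut (so a half turn about z gives the same grasp; the last joint's range is limited). The gripper opens to 88 mm and grips with 3 to 60 N. Pads are 20 mm wide; open, the fingers measure 115 mm over their backs; the gripper's body (75 mm by 178 mm) begins 61 mm behind the grasp point.
Start: joints at [64.418, 5.22, 70.514, -0, 104.267, -3.249], TCP at [0.228, 0.555, 0.405] pointing down, gripper open.
Joint ranges: [-164.24, 164.24], [-49.07, 125.15], [9.68, 141.18], [-86.29, 266.29], [3.28, 154.24], [-151.56, 151.56]. Speed limits (degrees/s): [147.25, 147.25, 172.46, 180, 180, 180].

## Interface

Orientations are given as [roll, pitch, yaw] about the fixed x, y, z axes, in that order (R = Rz(yaw) Ry(pitch) Rx(roll)).
In Python, from station import r gives the robot as it stands. The module is installed in compiled form; this text tells all that it offers. Calls block until the motion is done:
- r.reach(position, orientation): joint-space move of the TCP to a pose.
- r.servo_line(position, rotation=None, speed=0.15): straight line of the TCP; rotation=None keeps the orientation; speed is the mean speed in m/s.
- r.move_joints(angles): joint-space move.
- r.let_go() and r.grab(squeeze=None): open the fingers fully, or close them until they stop; squeeze is the grip in N (None keeps the last).
- r.wait(seconds).
- r.inverse_kinematics(position, orientation): joint angles nearest the present ones, or None.
- r.sense(): the state.
- r.snapshot(name): name is "scene" or "top" or "wrist"; returns a dict with "frame" (420x560x3 uint8, red, green, blue), "fx", "fy", "cx", "cy" (pixels), "dist_coeffs" ([k1, k2, p1, p2, k3] as OpenCV has them; the pictures are not rectified), "R" (3x3) and "t" (3): a world point X has camera coordinates R X + t. Camera axes: x right, y down, z forward; pixel columns grow to the right and rows downward; lengths in m; the calibration is good to about 2 mm. A picture is of the moment at which its call begins. There is no depth.
A pose or a line that the arm cannot do raises r.IKError and nothing moves.
- r.hand_in(): hands the job in, once; it reports no verdict.
The state is a dict: "clock": time; "joints": joint angles; "joint_vel": joint speeds; "joint_torque": joint torques, N m; "tcp_pos": TCP position; "orientation": TCP orientation; "contact_force": force on the tool from outside, world axes, zero at the start; "torque": the same for the moment, N m; "opening": finger opening in m.
Only numpy, scipy, OpenCV 4.12 (cv2) and the standard library are available. Lean on these libraries where they do the work, as an engineer would, in place of code of your own. Each camera call takes 0.05 s, during which the arm holds its last target.

## Working session

There is one attempt and no reset: what is moved stays moved. The work goes in short steps, each a Python script; the robot and the scene stay as the last script left them, time stands still between calls to the robot, and variables do not carry over. Pictures are saved under pics/ and viewed, and the job is handed in when it is done.

```bash
mkdir -p pics; python3 - <<'E'
from station import r
import cv2,numpy as np
s=r.sense();print(s['clock'],s['tcp_pos'],s['orientation'],s['opening'])
for n in("scene","top","wrist"):
    d=r.snapshot(n);cv2.imwrite(f"pics/{n}0.png",d["frame"][:,:,::-1])
    print(n,d["fx"],d["cx"],d["cy"],d["dist_coeffs"],np.round(-d["R"].T@d["t"],3),np.round(d["R"],2).tolist())
E
```

```text
0.0 [0.22802553 0.55504919 0.40354121] [-1.79893523e+02 -5.12550583e-03  1.57666923e+02] 0.08752335264444479
scene 472.1090815073369 282.6431529354149 211.7787928167965 [-0.08525099  0.          0.          0.          0.        ] [ 0.939 -0.562  0.728] [[0.85, 0.53, -0.0], [0.38, -0.61, -0.69], [-0.37, 0.59, -0.72]]
top 444.91282628308795 279.0616323361824 206.709299713765 [-0.01598721  0.          0.          0.          0.        ] [ 0.384 -0.003  0.868] [[-0.04, -1.0, -0.0], [-0.97, 0.04, -0.24], [0.24, -0.01, -0.97]]
wrist 330.21106465172693 278.3424605416554 209.6871066325491 [-0.00739703  0.          0.          0.          0.        ] [0.165 0.582 0.383] [[0.38, 0.92, -0.0], [0.89, -0.37, 0.26], [0.24, -0.1, -0.97]]
```

View pics/scene0.png

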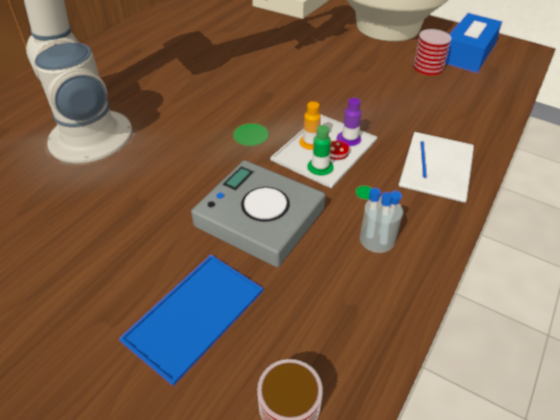

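View pics/top0.png

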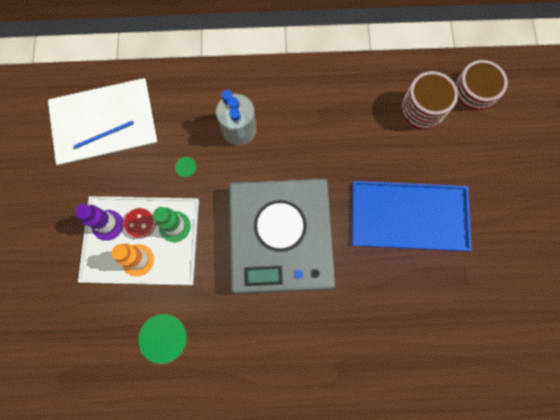

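View pics/wrist0.png

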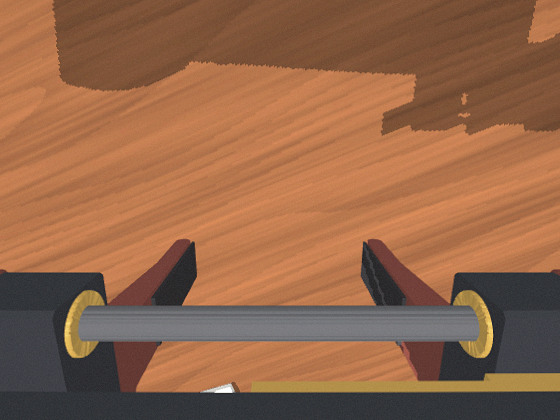

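The top view shows three green discs: a small one at (185,167), a large one at (162,338), and one under the green bottle in the white tray at (174,226). Only the tray one matches the description, since it should lie in the staining tray and be 64 mm. I'll check that with measured diameters and an enlarged crop.

```bash
cat > h.py <<'E'
from station import r
import cv2,numpy as np
def ray(d,uv):
    K=np.array([[d["fx"],0,d["cx"]],[0,d["fy"],d["cy"]],[0,0,1]])
    p=cv2.undistortPoints(np.array(uv,float).reshape(-1,1,2),K,np.array(d["dist_coeffs"])).reshape(-1,2)
    D=np.c_[p,np.ones(len(p))]@np.array(d["R"]); C=-np.array(d["R"]).T@np.array(d["t"])
    return C,D
def plane(d,uv,z):
    C,D=ray(d,uv); return (C+D*((z-C[2])/D[:,2])[:,None])[:,:2]
def tri(o):
    A=np.zeros((3,3));b=np.zeros(3)
    for d,uv in o:
        C,D=ray(d,[uv]);n=D[0]/np.linalg.norm(D[0]);P=np.eye(3)-np.outer(n,n);A+=P;b+=P@C
    return np.linalg.solve(A,b)
def hsv(d): return cv2.cvtColor(d["frame"],cv2.COLOR_RGB2HSV)
RNG={'violet':((128,90,40),(150,255,255)),'amber':((12,170,150),(24,255,255)),'green':((50,120,40),(85,255,255)),
'blue':((100,170,60),(118,255,255)),'red':((170,140,60),(180,255,255))}
def mask(d,c):
    m=cv2.inRange(hsv(d),*map(np.array,RNG[c]))
    if c=='red': m|=cv2.inRange(hsv(d),np.array((0,170,60)),np.array((6,255,255)))
    return m
def blobs(m,a=30):
    cs=cv2.findContours(m,cv2.RETR_EXTERNAL,cv2.CHAIN_APPROX_NONE)[0]
    return sorted([c for c in cs if cv2.contourArea(c)>a],key=cv2.contourArea,reverse=True)
def circ(P):
    A=np.c_[2*P,np.ones(len(P))];s=np.linalg.lstsq(A,(P**2).sum(1),rcond=None)[0]
    return s[:2],np.sqrt(s[2]+s[:2]@s[:2])
E
python3 - <<'E'
from h import *
t=r.snapshot("top");s=r.snapshot("scene")
for c in('violet','amber','green','red','blue'):
    for n,d in(('t',t),('s',s)):
        for b in blobs(mask(d,c),60):
            P=plane(d,b[:,0],.0); print(c,n,cv2.boundingRect(b),cv2.contourArea(b),np.round(circ(P)[0],3),round(circ(P)[1],4))
b=blobs(mask(t,'blue'),500)[0]
q=plane(t,b[:,0],.010);R=cv2.minAreaRect((q*1000).astype(np.float32));print('side',R)
b=blobs(mask(s,'blue'),500)[0]
q=plane(s,b[:,0],.010);print('side s',cv2.minAreaRect((q*1000).astype(np.float32)))
for n,d in(('t',t),('s',s)):
    H=hsv(d);m=cv2.inRange(H,(0,0,200),(180,60,255))
    for b in blobs(m,600): 
        P=plane(d,b[:,0],.054);print(n,'white',cv2.boundingRect(b),np.round(circ(P)[0],4),circ(P)[1].round(4),cv2.minAreaRect((plane(d,b[:,0],.008)*1000).astype(np.float32)))
def crop(d,x,y,w,h,k,f): cv2.imwrite(f,cv2.resize(d["frame"][y:y+h,x:x+w,::-1],None,fx=k,fy=k,interpolation=cv2.INTER_CUBIC))
crop(t,70,150,140,140,4,'pics/ct.png');crop(s,260,90,130,100,6,'pics/cs.png')
E
```

```text
violet t (75, 203, 48, 37) 1048.5 [0.584 0.354] 0.0398
violet s (344, 98, 17, 31) 361.0 [0.528 0.451] 0.0506
violet s (337, 133, 24, 13) 98.5 [0.571 0.343] 0.0237
amber t (112, 245, 41, 30) 868.5 [0.506 0.283] 0.0338
amber s (304, 101, 16, 31) 367.0 [0.443 0.38 ] 0.05
green t (138, 314, 49, 50) 1808.5 [0.352 0.222] 0.0443
green t (154, 208, 36, 34) 512.5 [0.572 0.21 ] 0.0293
green t (175, 157, 21, 20) 290.5 [0.691 0.182] 0.0204
green s (234, 124, 34, 21) 528.5 [0.349 0.225] 0.0429
green s (314, 126, 16, 31) 338.0 [0.517 0.294] 0.0438
green s (308, 161, 25, 14) 134.0 [0.562 0.206] 0.0249
green s (356, 186, 15, 13) 131.0 [0.686 0.182] 0.0184
red t (124, 210, 27, 27) 157.5 [0.576 0.277] 0.0229
red s (331, 141, 18, 14) 153.5 [0.567 0.294] 0.023
blue t (353, 182, 117, 68) 7125.5 [ 0.57 -0.27] 0.1027
blue t (222, 91, 17, 29) 210.0 [0.824 0.09 ] 0.0236
blue s (120, 256, 142, 128) 8268.0 [ 0.565 -0.265] 0.1047
blue s (446, 14, 55, 58) 1964.0 [0.691 1.081] 0.1707
blue s (382, 192, 19, 13) 166.5 [0.746 0.196] 0.0202
blue s (370, 189, 10, 12) 85.0 [0.71  0.187] 0.0151
side ((567.2332763671875, 
[... 1625 characters left out ...]
12, -165.54696655273438), (188.00486755371094, 80.33028411865234), 30.204002380371094)
s white (528, 339, 32, 81) [ 1.1164 -0.0992] 0.0501 ((1144.7164306640625, -66.6854476928711), (44.50889587402344, 161.30287170410156), 0.4020116925239563)
s white (271, 133, 105, 54) [0.5735 0.2048] 0.0844 ((541.0172119140625, 265.7152099609375), (223.23509216308594, 166.2897491455078), 86.78675079345703)
s white (48, 127, 69, 34) [ 0.0649 -0.0691] 0.0684 ((7.912025451660156, -54.47405242919922), (196.42112731933594, 105.31543731689453), 12.53304386138916)
s white (245, 188, 41, 30) [ 0.5492 -0.0075] 0.0408 ((522.8541259765625, 30.316326141357422), (87.52886962890625, 87.44336700439453), 68.81378173828125)
```

View pics/ct.png

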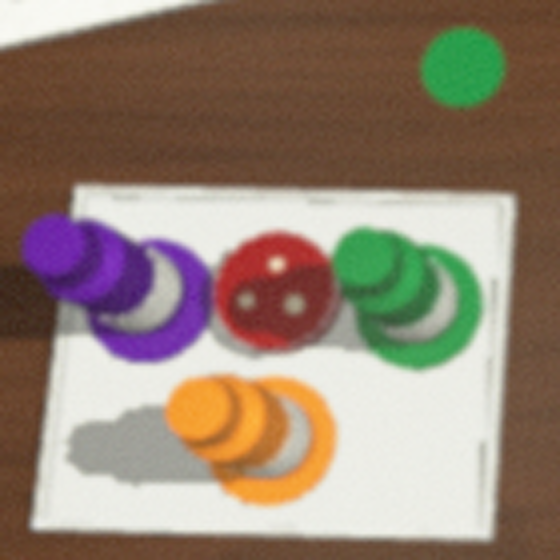

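View pics/cs.png

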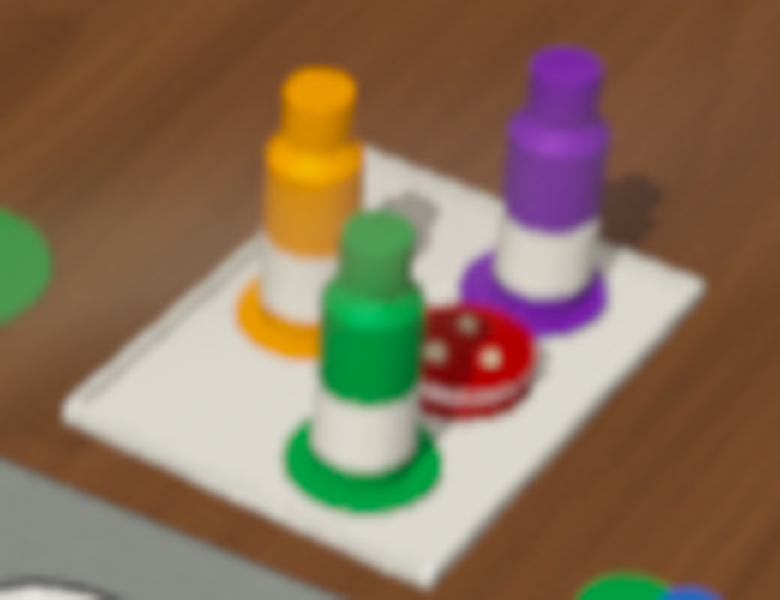

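The crop confirms it. The green disc in the tray at about (174,226) is the 64 mm one. The lone greens measure about 88 mm at (162,338) and 40 mm at (185,167), so they are decoys. Violet and green stand on the far discs, amber on the near one, and the red dish lies between the far pair at (138,222). Next are the bottle axes from the cap tops, plus the disc arcs.

```bash
python3 - <<'E'
from h import *
t=r.snapshot("top");s=r.snapshot("scene")
T={'violet':(83.2,211.2),'amber':(119.2,252.7),'green':(161.5,214.2)}
S={'violet':(354.7,102),'amber':(313.3,106),'green':(323.2,130)}
for c in T: print(c,tri([(t,T[c]),(s,S[c])]).round(4),plane(t,[T[c]],.116).round(4),plane(s,[S[c]],.116).round(4))
# disc arcs in top: lower(near)/right side points from the crop, z=.006
A={'violet':[(210,290),(205,320),(190,342),(170,355),(150,361),(125,358),(105,345)],
'amber':[(335,432),(330,460),(315,483),(292,500),(265,504),(240,497),(220,480),(315,398),(298,384)],
'green':[(482,300),(478,325),(463,348),(442,362),(418,369),(392,362),(370,345),(475,272),(455,253)]}
for c in A:
    P=plane(t,np.array(A[c])/4+[70,150]-.4,.006);print(c,circ(P))
P=plane(t,np.array([(277,291)])/4+[70,150]-.4,.020);print('dish',P)
for p in [(.56,.35,.3),(.57,-.27,.3),(.565,-.345,.3),(.565,-.345,.23)]:
  for y in (86.5,-93.5,0,180): print(p,y,r.inverse_kinematics(p,[180,0,y]))
E
```

```text
violet [0.576  0.3376 0.111 ] [[0.5744 0.335 ]] [[0.5791 0.3308]]
amber [0.5007 0.2713 0.1099] [[0.4991 0.2684]] [[0.5054 0.2641]]
green [0.5657 0.1998 0.1107] [[0.5636 0.1977]] [[0.5694 0.1942]]
violet (array([0.57249071, 0.33494515]), np.float64(0.030047267442529186))
amber (array([0.49994158, 0.27132532]), np.float64(0.029997090055001382))
green (array([0.56498909, 0.20048198]), np.float64(0.031028071748915434))
dish [[0.57199053 0.26726895]]
(0.56, 0.35, 0.3) 86.5 [ 2.90541702e+01  1.47530479e+01  7.04820811e+01 -2.54444375e-14
  9.47648709e+01  3.25541702e+01]
(0.56, 0.35, 0.3) -93.5 [  29.05417016   14.75304792   70.48208113    0.           94.76487094
 -147.44582984]
(0.56, 0.35, 0.3) 0 [ 2.90541702e+01  1.47530479e+01  7.04820811e+01 -2.54444375e-14
  9.47648709e+01  1.19054170e+02]
(0.56, 0.35, 0.3) 180 [ 29.05417016  14.75304792  70.48208113   0.          94.76487094
 -60.94582984]
(0.57, -0.27, 0.3) 86.5 [-28.43632712  10.16943396  75.71855251   0.          94.11201353
 -24.93632712]
(0.57, -0.27, 0.3) -93.5 None
(0.57, -0.27, 0.3) 0 [-2.84363271e+01  1.01694340e+01  7.571
[... 407 characters left out ...]
65, -0.345, 0.3) 0 [-3.43530102e+01  1.50061274e+01  7.01861167e+01 -2.54444375e-14
  9.48077559e+01  5.56469898e+01]
(0.565, -0.345, 0.3) 180 [ -34.35301016   15.00612738   70.18611671    0.           94.80775591
 -124.35301016]
(0.565, -0.345, 0.23) 86.5 [-34.35301016  16.6045857   75.45595479   0.          87.93945952
 -30.85301016]
(0.565, -0.345, 0.23) -93.5 [-3.43530102e+01  1.66045857e+01  7.54559548e+01 -2.54444375e-14
  8.79394595e+01  1.49146990e+02]
(0.565, -0.345, 0.23) 0 [-3.43530102e+01  1.66045857e+01  7.54559548e+01 -2.54444375e-14
  8.79394595e+01  5.56469898e+01]
(0.565, -0.345, 0.23) 180 [ -34.35301016   16.6045857    75.45595479    0.           87.93945952
 -124.35301016]
```

```bash
cat >> h.py <<'E'
Y=86.5
B={'violet':(.574,.336),'amber':(.5003,.271),'green':(.565,.200)}
SD={'violet':(.5625,-.337),'amber':(.5685,-.2675),'green':(.5745,-.198)}
UP=.362
def st(m):
    s=r.sense();print(m,'t=%.1f'%s['clock'],'open %.4f'%s['opening'],np.round(s['tcp_pos'],4),'F',np.round(s['contact_force'],1))
def pick(p,gz,sq,yaw=Y):
    r.reach([*p,UP],[180,0,yaw]); r.servo_line([*p,gz+.163],speed=.22); r.grab(sq); st('grabbed')
    r.servo_line([*p,UP],speed=.22); st('lifted')
def place(p,gz,yaw=Y):
    r.reach([*p,UP],[180,0,yaw]); r.servo_line([*p,gz+.163+.012],speed=.22);r.servo_line([*p,gz+.163],speed=.04); st('down'); r.let_go(); st('rel')
    r.servo_line([*p,UP],speed=.25)
E
python3 - <<'E'
from h import *
pick(B['violet'],.066,20)
d=r.snapshot("scene");cv2.imwrite("pics/s1.png",d["frame"][:,:,::-1])
E
```

```text
grabbed t=3.4 open 0.0396 [0.5741 0.336  0.2291] F [ 0.4 -1.   1.6]
lifted t=4.2 open 0.0395 [0.5739 0.336  0.36  ] F [-0.9 -0.2 -2.1]
```

View pics/s1.png

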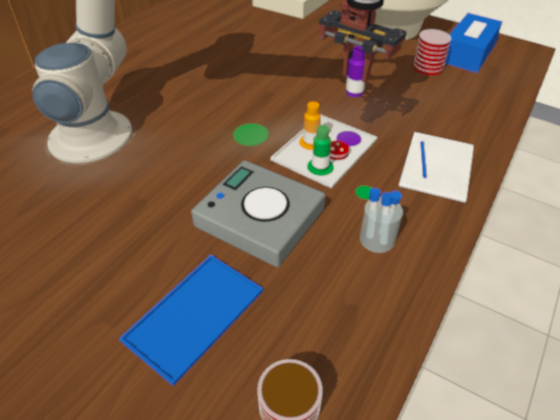

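The violet bottle is held upright at (355,75), its disc is clear at (349,138), and the other objects haven't moved. It's fast, so I'll continue.

```bash
python3 - <<'E'
from h import *
place(SD['violet'],.065)
d=r.snapshot("scene");cv2.imwrite("pics/s2.png",d["frame"][:,:,::-1])
d=r.snapshot("top");cv2.imwrite("pics/t2.png",d["frame"][:,:,::-1])
E
```

```text
down t=7.8 open 0.0396 [ 0.5625 -0.337   0.2279] F [-0.  -0.2 -2.1]
rel t=8.7 open 0.0878 [ 0.5625 -0.337   0.228 ] F [ 0.1 -0.1 -0.1]
```

View pics/s2.png

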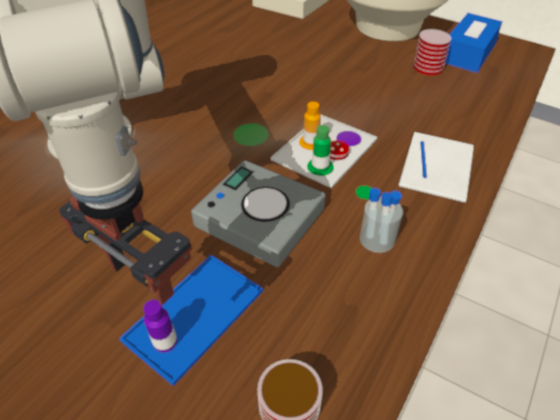

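The violet bottle is standing in the side tray at (160,328). The amber and green bottles are next.

```bash
python3 - <<'E'
from h import *
pick(B['amber'],.066,20); place(SD['amber'],.0645)
pick(B['green'],.066,20); place(SD['green'],.0645)
r.reach([.35,-.2,.40],[180,0,Y]);st('clear')
for n in('scene','top'):
    d=r.snapshot(n);cv2.imwrite(f"pics/{n}3.png",d["frame"][:,:,::-1])
E
```

```text
grabbed t=13.2 open 0.0398 [0.5004 0.271  0.2291] F [1.1 0.1 1.3]
lifted t=14.0 open 0.0394 [0.5002 0.271  0.3601] F [-0.3  0.1 -2.4]
down t=17.1 open 0.0399 [ 0.5685 -0.2675  0.2275] F [-0.4  0.4 -0.8]
rel t=18.0 open 0.0879 [ 0.5685 -0.2675  0.2275] F [-0.5 -0.3 -0.1]
grabbed t=21.9 open 0.0393 [0.5651 0.2    0.229 ] F [ 0.2  0.4 -0.2]
lifted t=22.7 open 0.0394 [0.5649 0.2    0.3602] F [-0.6  0.3 -1.7]
down t=25.3 open 0.0393 [ 0.5745 -0.198   0.2275] F [-0.5  0.2 -1. ]
rel t=26.2 open 0.0877 [ 0.5745 -0.198   0.2275] F [-0.5 -0.3  0.2]
clear t=27.8 open 0.0879 [ 0.3505 -0.2001  0.3989] F [-0.4  0.1 -0.3]
```

View pics/scene3.png

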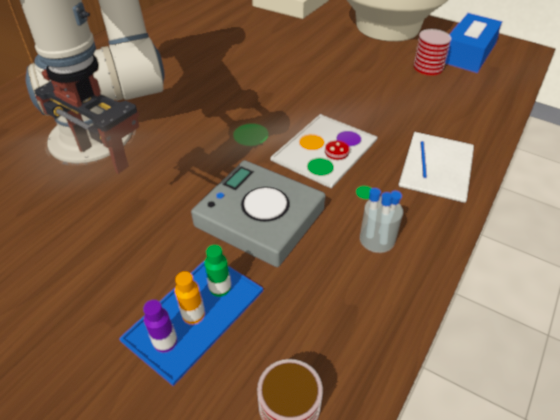

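View pics/top3.png

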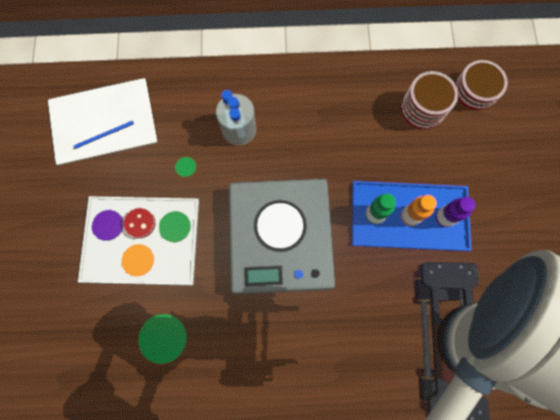

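All three bottles stand in the blue tray, at scene pixels (217,270), (189,298) and (159,325). The discs and the dish at top (139,222) are now uncovered, so I can measure them and the bottles' current spots.

```bash
python3 - <<'E'
from h import *
t=r.snapshot("top");s=r.snapshot("scene")
E={}
for n,d in(('t',t),('s',s)):
    for c in('violet','amber','green','red'):
        for b in blobs(mask(d,c),60):
            z=.006 if c!='red' else .020
            if c=='red': b=cv2.convexHull(b)
            P=plane(d,b[:,0],z);x,rad=circ(P)
            if .1<x[1]<.45 and .4<x[0]<.63: print(n,c,cv2.boundingRect(b),x.round(4),rad.round(4))
E
```

```text
t violet (92, 210, 31, 30) [0.5728 0.3348] 0.0298
t amber (123, 245, 30, 30) [0.5009 0.2722] 0.0285
t green (160, 212, 30, 29) [0.5647 0.2013] 0.0284
t red (124, 210, 28, 26) [0.5726 0.2694] 0.0266
s violet (337, 132, 24, 14) [0.5739 0.3359] 0.0268
s amber (300, 135, 24, 14) [0.501  0.2719] 0.0278
s green (308, 159, 25, 16) [0.5649 0.2007] 0.0282
s red (326, 141, 23, 14) [0.5737 0.2684] 0.0263
```

```bash
python3 - <<'E'
from h import *
p=(.5722,.2688);gz=.0285;yw=176.5
r.reach([*p,.30],[180,0,yw]); r.servo_line([*p,gz+.163+.01],speed=.2);r.servo_line([*p,gz+.163],speed=.05); st('low');r.grab(8); st('grab')
r.servo_line([*p,.27],speed=.15);r.wait(.1); st('lift')
for n in('scene','top'):
    d=r.snapshot(n);cv2.imwrite(f"pics/{n}4.png",d["frame"][:,:,::-1])
E
```

```text
low t=30.9 open 0.0875 [0.5722 0.2688 0.1917] F [ 0.3 -0.2  0.1]
grab t=31.4 open 0.0598 [0.5722 0.2688 0.1916] F [0.4 0.2 0.5]
lift t=32.2 open 0.0596 [0.5719 0.2686 0.268 ] F [-0.5 -0.  -1. ]
```

View pics/scene4.png

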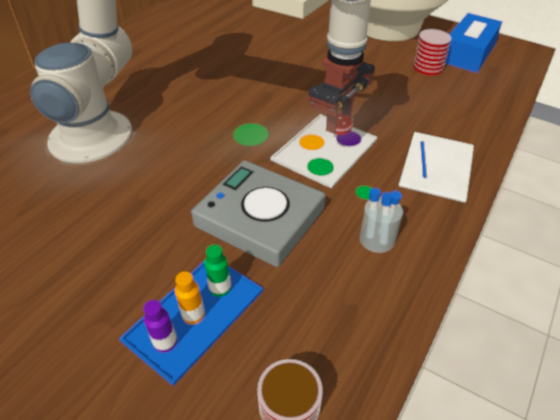

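```bash
python3 - <<'E'
from h import *
p=(.5490,-.0074);gz=.0787;yw=176.5
r.servo_line([.5722,.2688,.33],speed=.2)
r.reach([*p,.30],[180,0,yw]); r.servo_line([*p,gz+.163+.012],speed=.2);r.servo_line([*p,gz+.163],speed=.04); st('low');r.let_go();st('rel')
r.servo_line([*p,.33],speed=.2)
r.reach([.36,.15,.40],[180,0,Y]);st('clear')
t=r.snapshot("top");s=r.snapshot("scene")
for n,d in(('t',t),('s',s)):
    cv2.imwrite(f"pics/{n}5.png",d["frame"][:,:,::-1])
    for b in blobs(mask(d,'red'),60):
        P=plane(d,cv2.convexHull(b)[:,0],.070);x,rad=circ(P);print(n,cv2.boundingRect(b),x.round(4),rad)
# cap tops of bottles
for c in('green','amber','violet'):
    for b in blobs(mask(t,c),40):
        x=plane(t,b[:,0],.114).mean(0)
        if x[1]<-.1: print(c,cv2.boundingRect(b))
k=t["frame"][170:260,340:480,::-1];cv2.imwrite('pics/c5.png',cv2.resize(k,None,fx=5,fy=5,interpolation=cv2.INTER_CUBIC))
E
```

```text
low t=34.7 open 0.0595 [ 0.549  -0.0074  0.2418] F [-0.1  0.6 -0.2]
rel t=35.3 open 0.0880 [ 0.549  -0.0074  0.2417] F [-1.  -0.4 -0.4]
clear t=37.6 open 0.0878 [0.3602 0.1499 0.3994] F [ 0.1 -0.4  0.2]
t (266, 210, 29, 28) [ 0.5491 -0.0074] 0.026139195947571615
s (252, 188, 27, 19) [ 0.5495 -0.0069] 0.027748129003604478
green (371, 194, 24, 25)
amber (413, 196, 22, 22)
violet (444, 197, 32, 25)
```

View pics/s5.png

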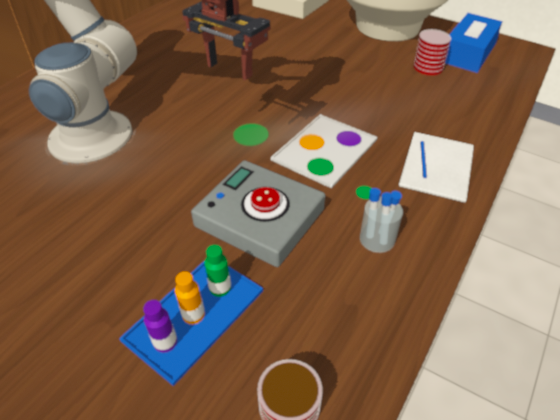

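View pics/c5.png

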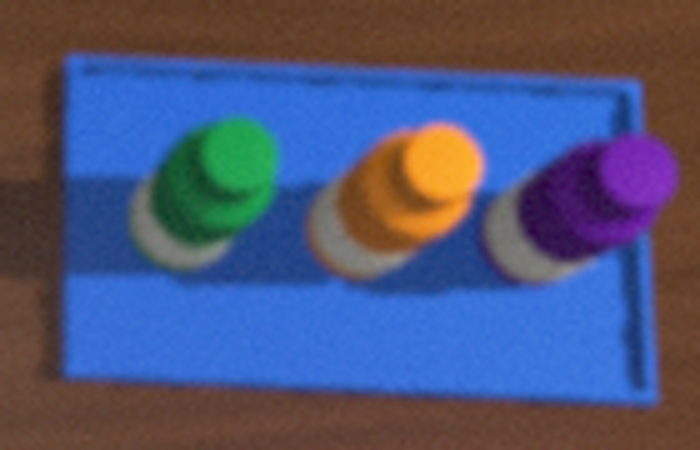

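View pics/t5.png

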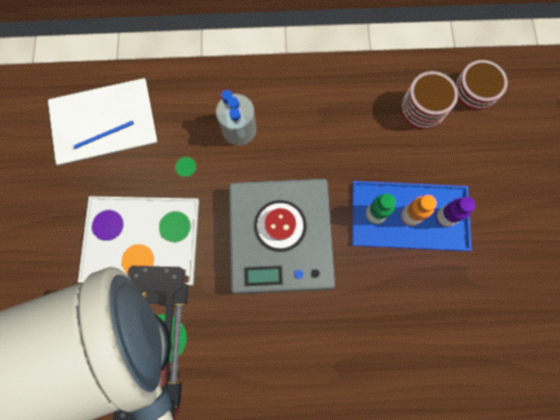

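The dish lies flat and centred on the plate at top (280,224): both views put it within 1 mm of the plate's centre. Now the bottles go back.

```bash
python3 - <<'E'
from h import *
D={'violet':(.5733,.3353),'amber':(.501,.272),'green':(.5648,.201)}
for c in('green','amber','violet'):
    pick(SD[c],.0645,20); place(D[c],.0667)
r.reach([.36,-.15,.40],[180,0,Y]);st('clear')
t=r.snapshot("top");s=r.snapshot("scene")
for n,d in(('t',t),('s',s)): cv2.imwrite(f"pics/{n}6.png",d["frame"][:,:,::-1])
def crop(d,x,y,w,h,k,f): cv2.imwrite(f,cv2.resize(d["frame"][y:y+h,x:x+w,::-1],None,fx=k,fy=k,interpolation=cv2.INTER_CUBIC))
crop(t,70,150,140,140,4,'pics/ct6.png');crop(s,260,90,130,100,6,'pics/cs6.png')
E
```

```text
grabbed t=40.8 open 0.0392 [ 0.5745 -0.198   0.2274] F [0.2 0.4 0.3]
lifted t=41.5 open 0.0393 [ 0.5744 -0.198   0.3602] F [-0.8 -0.2 -2.1]
down t=44.2 open 0.0394 [0.5648 0.201  0.2298] F [ 0.5  0.7 -0.9]
rel t=45.1 open 0.0878 [0.5648 0.201  0.2297] F [-1.6 -0.1 -0. ]
grabbed t=49.0 open 0.0396 [ 0.5685 -0.2675  0.2275] F [ 0.4 -0.1 -0. ]
lifted t=49.8 open 0.0395 [ 0.5684 -0.2675  0.3601] F [-0.6 -0.4 -3. ]
down t=52.9 open 0.0395 [0.501  0.272  0.2298] F [-1.   0.4 -2.3]
rel t=53.8 open 0.0879 [0.501  0.272  0.2297] F [ 0.6 -0.8  0.1]
grabbed t=58.2 open 0.0398 [ 0.5625 -0.337   0.2274] F [-0.1 -0.5 -1.3]
lifted t=59.0 open 0.0395 [ 0.5625 -0.337   0.3601] F [-0.7  0.6 -1.3]
down t=62.5 open 0.0397 [0.5733 0.3353 0.2297] F [ 0.2 -0.1 -0.8]
rel t=63.4 open 0.0879 [0.5733 0.3353 0.2297] F [0.2 0.8 1.1]
clear t=66.0 open 0.0877 [ 0.3604 -0.1497  0.3999] F [-0.2 -0.8  0.5]
```

View pics/s6.png

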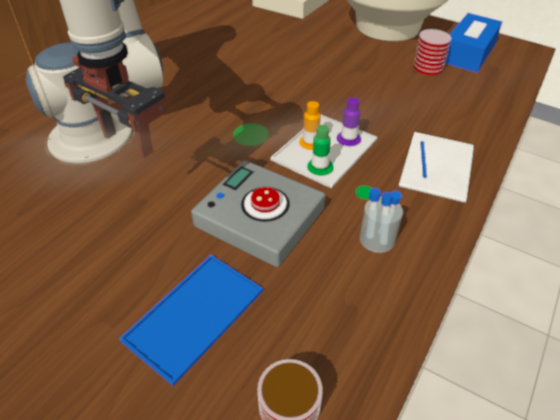

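View pics/ct6.png

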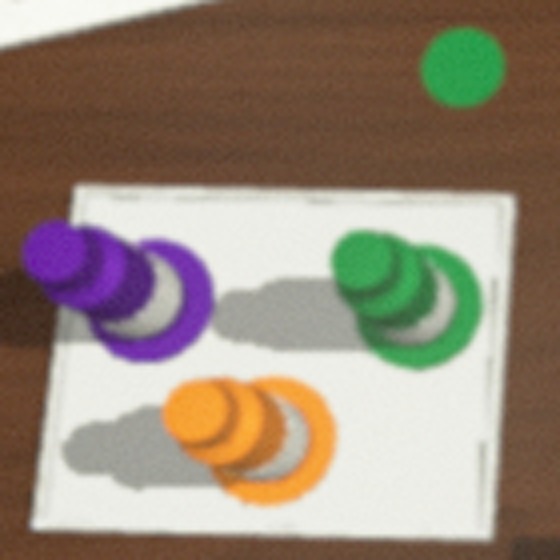

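View pics/cs6.png

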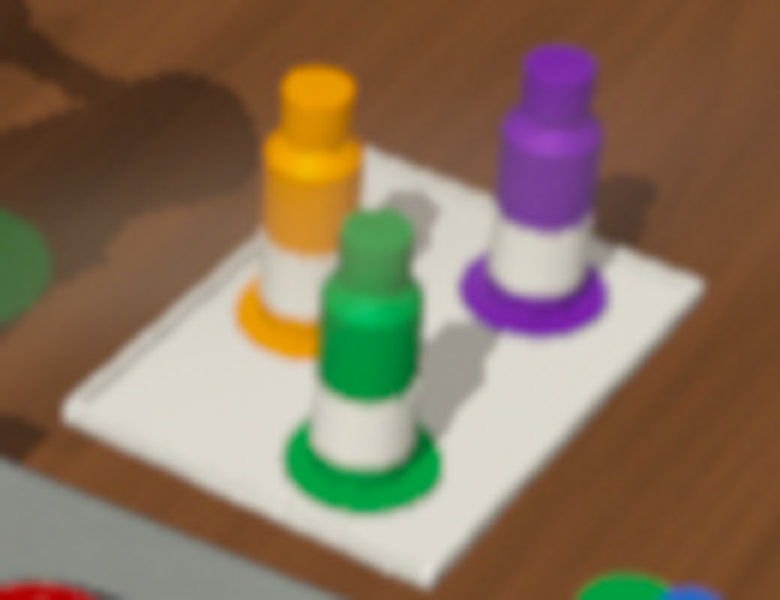

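Violet (350,138), amber (311,143) and green (321,168) each stand upright near the centre of their own disc, with coloured rim showing all round where visible. The dish is on the plate at (265,200), and the beaker hasn't moved. Handing in.

```bash
python3 - <<'E'
from h import *
st('end');r.hand_in()
E
```

```text
end t=66.1 open 0.0878 [ 0.3605 -0.1497  0.3999] F [ 0.2 -0.8  0. ]
the job is handed in; nothing more can be done
```

I did the job in the order asked and handed it in at 66 s of the 144 s allowed. I moved the three bottles to the blue tray, laid the dish on the lit plate, then put each bottle back on the disc of its own colour.

- **Dish:** after release, both cameras put it within 1 mm of the plate's centre, lying flat.
- **Bottles:** the final pictures show all three upright and near the centre of their discs. The wall side of each is partly hidden, so I judged this by eye rather than measuring it again. I set them down at disc centres measured to about 1 mm while the discs were clear, and a well-centred bottle has 12 mm to spare all round.
- **Other things:** the beaker stands where it was, the gripper was open and clear of everything, and the sampled wrist forces stayed at about 3 N.
- **Disagreement:** at the start, bottle positions from the two cameras' cap tops differed by about 5 mm, and triangulation put the tops about 5 mm too low. I used positions that agreed with the disc outlines to about 2 mm, and every grasp held.

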